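# Press a locked disc case home in the desk unlocker

## Task

Without picking it up, push the disc case that lies in front of the unlocker along the worktop, lengthwise and square, into the unlocker's slot until its leading edge is hard up against the stops inside and the sprung contact plate is pressed fully back. The lock is free only while the case is held in, so finish still pressing it home with the fingers and stay there. Keep the case flat on the worktop and leave everything else where it is.

Things in the scene. Friction and masses are not known exactly. Their poses are not given: they have to be found in the camera images.
- case: the loose disc case lying flat in front of the slot: 190 long (its x) x 135.5 wide (its y) x 15 thick, about 0.1 kg, slides at roughly 0.5 to 1.2 N. Origin: centre of its underside. Its long axis is up to 25 degrees off the slot's, its centre up to 4 cm off the slot's centreline; either short end may lead
- unlocker: the unlocker, a grey housing fixed to the worktop. Origin: on the worktop, on the slot's centreline, in the plane of the two fixed stops; +x is the way into the slot, +y to the left of that. Its hood reaches from x = -55 to +85, is 176 wide and 63 tall. A case fully home has its origin at x = -95, y = 0 and its trailing edge at x = -190, 40 outside the mouth
- slot_mouth (a point): the middle of the slot's flared mouth, on the worktop, at x = -150 from the unlocker's origin; mouth about 178 wide. Two guide rails, 22 high and 9 thick, splay in at 20 degrees to x = -97, then run straight to the hood: clear width there 139.6 (2 each side of the case), clear height 26. No step: the case stays on the worktop
- contact_plate (a joint): travel in m of the steel plate between the stops inside the slot: 0 = out, its face 12 mm before the stops; 0.012 = level with them, case fully home. Its spring pushes the case out with 2 N at 0, 4.4 N at 0.012. The white pointer on the hood's dark window moves with it and meets the white lines beside the window when it is fully back
- next_case: the lower of two more disc cases lying stacked well to the left; same size as the case. Not to be touched. Origin: centre of its underside
- last_case: the upper of those two stacked disc cases, same size. Not to be touched. Origin: centre of its underside
- book: bystander: a hardback book, 195 x 129 x 26, lying flat at the left. Origin: centre of its underside
- card_stack: bystander: a banded stack of plastic cards, 56 x 87 x 14, beside the unlocker's far (left) rail. Origin: centre of its underside
- date_stamp: bystander: a black self-inking stamp, 42 x 62 x 98 tall, beside the unlocker's near (right) rail. Origin: centre of its underside
- pen: bystander: a white pen, 145 long, 9 high, lying at the right front. Origin: its middle, underneath
- call_bell: bystander: a domed desk bell, 82 across, 62 tall, at the right front. Origin: centre of its underside
- bottle_1: bystander: a pump bottle, 46 x 74 x 192 tall, at the right. Origin: centre of its underside
- sticky_pad: bystander: a note pad, 80 x 81 x 20, at the far left. Origin: centre of its underside
- clip_tin: bystander: a round tin of paper clips, 72 across, 26 high, at the far left. Origin: centre of its underside

How it is judged:
By the outcome, as a careful person would: the job done as asked, in the order asked, and still so for the second after the job is handed in, while the arm keeps its last pose, push and grip.
It also fails if it takes over 67 s, if anything falls off the work surface, if the arm or the gripper's body presses on something with over 40 N, if the wrist force passes 120 N, or if a joint passes its speed limit or range.

## Robot

A 6-joint arm with a two-finger parallel gripper is mounted at the origin on a cart in front of the work surface, level with it; the furniture and walls round the work are solid. World frame = base frame: x ahead of the robot, y to its left, z up, the work surface at z = 0. Lengths are in m, angles in rad, forces in N, time in s.
With the tool pointing down it reaches from about 0.375 to 0.9 m from the base axis. Payload 3.1 kg.
Tool frame: the origin (TCP) lies at the centre of the arm's flange, where the gripper is bolted on; the fingertips stand 182 mm ahead of it and the grasp point (between the pads) lies 164 mm ahead of it; z points along the fingers, y is the line along which they close (so a half turn about z gives the same grasp; the last joint's range is limited). The gripper opens to 87 mm and grips with 3 to 60 N. Pads are 19 mm wide; open, the fingers measure 117 mm over their backs; the gripper's body (75 mm by 190 mm) begins 51 mm behind the grasp point.
Start: joints at [1.151, 0.527, 1.433, -0, 1.181, -0.178], TCP at [0.149, 0.607, 0.405] pointing down, gripper open.
Joint ranges: [-3.08, 3.08], [-0.75, 2.2], [0.22, 2.44], [-1.43, 4.57], [0, 2.65], [-2.85, 2.85]. Speed limits (rad/s): [2.79, 2.79, 3.14, 3.14, 3.14, 3.14].

## Interface

Orientations are given as a unit quaternion [x, y, z, w].
In Python, from rig import * gives the robot as it stands.
- The arm moves only by the tool move_arm, never from a script. Its argument "commands" is a list that holds one entry, the list of rows, each a list of 6 numbers: the shift along the tool's x, y, z in units of 40 mm (1.0 is 40 mm), then the turn, a rotation vector about the tool's x, y, z in rad. A call has 1 to 12 rows; each row is the pose to reach, as a shift and turn from the pose commanded when the call began, along the tool's axes at that moment; what a row does not reach only later rows make up. A row lasts 1/8 s, in which the tool goes at most 62.5 mm and 10.7 degrees, less where a joint would pass 70% of its speed; a pose out of reach is approached as far as the arm can. A call with a gripper value outside its range is refused whole. "claw" is the closure, from -1 (fully open) to 1 (shut), so that 0 is half open, set as the call begins (left out, the last holds). The fingers move at their own pace and stop on an object; "squeeze" is the grip in N (left out, the last holds). Time passes only in rows, so rows that repeat a pose let the fingers close. It gives the time, the measured TCP pose, the force, the opening and the grip force at its end, in the units of the state.
- get_obs(): the state, without advancing time (a new reading comes with each control period).
- camera(name): name is "scene" or "top" or "wrist"; returns a dict with "pixels" (480x640x3 uint8, blue, green, red), "range_z" (480x640 float32, m along the optical axis (not along the pixel's ray), 0 where there is no reading), "camera_matrix" (3x3 intrinsics, pixels), "extrinsics" (4x4, takes a point from world to camera coordinates). Camera axes: x right, y up, looking along -z (the intrinsics and any distortion apply to the point x, -y, -z); pixel columns grow to the right and rows downward; lengths in m; the calibration is good to about 2 mm. A picture is of the moment at which its call begins.
- hand_in(): hands the job in; it is judged then, once.
The state is a dict: "time": time; "q": joint angles; "joint_velocities": joint speeds; "joint_torque": joint torques, N m; "position": TCP position; "tool_rot": TCP orientation; "ft_force": force on the tool from outside, world axes, zero at the start; "moment": the same for the moment, N m; "grip_width": finger opening in m; "grip_force": force on a finger pad.
Only numpy, scipy, OpenCV 4.12 (cv2) and the standard library are available. Lean on these libraries where they do the work, as an engineer would, in place of code of your own. Each camera call takes 0.05 s, during which the arm holds its last target. There are 200 camera calls.

## Working session

There is one attempt and no reset: what is moved stays moved. The work goes in short steps, Python scripts to look and compute and a tool call to move; the robot and the scene stay as the last step left them, time stands still between calls to the robot, and variables do not carry over. Pictures are saved under pics/ and viewed, at most 10 in all, crops included, and the job is handed in when it is done.

Besides the shell and the picture viewer there is one more tool, called after "Emit:" as name(argument=value, ...), one argument or row to a line, values as JSON. move_arm: Moves the arm, as the interface text tells. Its arguments: {"type":"object","properties":{"commands":{"type":"array","items":{"type":"array","items":{"type":"array","items":{"type":"number"}}}},"claw":{"type":"number"},"squeeze":{"type":"number"}},"required":["commands"]}

```bash
mkdir -p pics; python3 - <<'E'
from rig import *
import cv2,numpy as np
o=get_obs();print(o)
for n in("scene","top"):
    c=camera(n);cv2.imwrite(f"pics/{n}0.png",c["pixels"]);np.savez(f"{n}0.npz",**c);print(c["camera_matrix"],c["extrinsics"])
E
```

```text
{'time': 0.0, 'q': array([ 1.15150328e+00,  5.28442526e-01,  1.43389129e+00, -1.97194248e-05,
        1.18139076e+00, -1.78501116e-01]), 'joint_velocities': array([ 0.00060285,  0.0005527 ,  0.00190079, -0.00127188,  0.00112426,
        0.00061518]), 'joint_torque': array([-3.54857693e-04, -4.40049827e+01, -1.76586592e+01,  6.34166342e-02,
        5.82642120e-02, -1.68457891e-04]), 'position': array([0.14887726, 0.60665636, 0.40378925]), 'tool_rot': array([ 1.20101524e-01,  9.92761043e-01, -1.02138249e-03, -3.05176175e-04]), 'ft_force': array([-0.60402872,  0.99691357,  0.87154602]), 'moment': array([ 0.04582495, -0.03653001,  0.01503441]), 'grip_force': 0.0, 'grip_width': 0.0866156967577874}
[[459.22892834   0.         319.39392237]
 [  0.         459.22892834 239.26314994]
 [  0.           0.           1.        ]] [[ 0.85640446 -0.51569902  0.02501839 -0.43884651]
 [ 0.18648811  0.35415276  0.91640494 -0.15928481]
 [-0.48144946 -0.78014764  0.39946974 -1.07729747]
 [ 0.          0.          0.          1.        ]]
[[557.63597812   0.         315.14248728]
 [  0.         557.63597812 242.11236987]
 [  0.           0.           1.        ]] [[ 6.46903931e-05 -9.99998798e-01 -1.54917525e-03  5.77020440e-02]
 [ 9.95184787e-01 -8.74659260e-05  9.80164868e-02 -5.48257629e-01]
 [-9.80165045e-02 -1.54805637e-03  9.95183585e-01 -1.44626571e+00]
 [ 0.00000000e+00  0.00000000e+00  0.00000000e+00  1.00000000e+00]]
```

View pics/scene0.png

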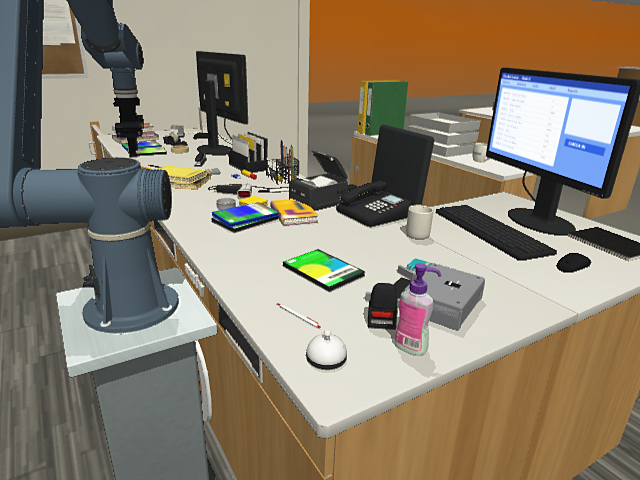

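View pics/top0.png

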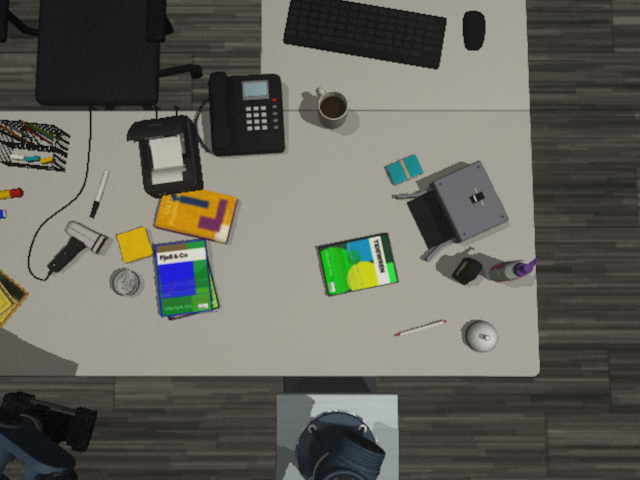

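The top view shows the case at about (357,264) and the unlocker at about (465,205), with its mouth facing lower left. I'll enlarge this area next.

```bash
python3 - <<'E'
import cv2,numpy as np
p=np.load("top0.npz")["pixels"]
cv2.imwrite("pics/topc.png",cv2.resize(p[150:300,310:520],None,fx=3.8,fy=3.8,interpolation=cv2.INTER_CUBIC))
E
```

```text
(no output)
```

View pics/topc.png

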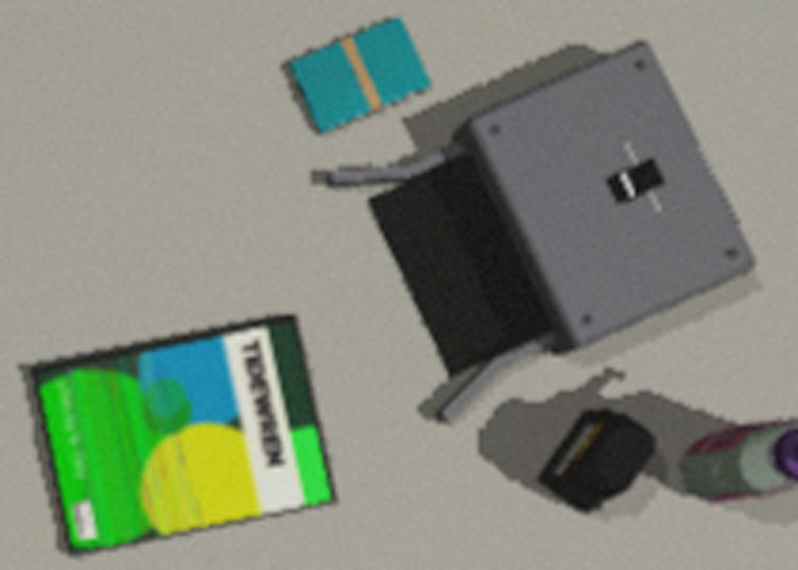

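The crop shows these positions:
- **Hood top corners:** (470,122), (648,42), (752,268) and (568,352).
- **Case top corners:** about (33,372), (296,318), (335,500) and (72,552).
- **Rail tips:** about (325,178) and (443,414).

I'll convert these to world coordinates.

```bash
cat > h.py <<'E'
import numpy as np
from scipy.spatial.transform import Rotation as R
def unproj(c,u,v,z):
    K=c["camera_matrix"];E=c["extrinsics"];r=np.array([(u-K[0,2])/K[0,0],-(v-K[1,2])/K[1,1],-1.])
    d=E[:3,:3].T@r;o=-E[:3,:3].T@E[:3,3];return o+d*(z-o[2])/d[2]
def fit(P,Q): # 2D rigid: P local->Q world
    P=np.array(P);Q=np.array(Q);a=P-P.mean(0);b=Q-Q.mean(0)
    t=np.arctan2((a[:,0]*b[:,1]-a[:,1]*b[:,0]).sum(),(a*b).sum());M=np.array([[np.cos(t),-np.sin(t)],[np.sin(t),np.cos(t)]])
    T=Q.mean(0)-M@P.mean(0);return t,T,np.linalg.norm(P@M.T+T-Q,axis=1)
E
python3 - <<'E'
from h import *
c=np.load("top0.npz")
f=lambda L,z:[unproj(c,(x+.5)/3.8-.5+310,(y+.5)/3.8-.5+150,z)[:2] for x,y in L]
H=f([(470,122),(648,42),(752,268),(568,352)],.063)
t,T,e=fit([(-.055,.088),(.085,.088),(.085,-.088),(-.055,-.088)],H);print("unl",t,np.degrees(t),T,e)
C=f([(33,372),(296,318),(335,500),(72,552)],.015)
tc,Tc,e=fit([(-.095,.0678),(.095,.0678),(.095,-.0678),(-.095,-.0678)],C);print("case",np.degrees(tc),Tc,e)
M=np.array([[np.cos(t),-np.sin(t)],[np.sin(t),np.cos(t)]])
print("case in unl",(Tc-T)@M,np.degrees(tc-t)); 
print("rails in unl",(np.array(f([(325,178),(443,414)],.022))-T)@M)
print("lines in unl",(np.array(f([(630,153),(657,205)],.063))-T)@M)
# depth-based case & world of stamp/bottle
for n,p,z in(("stamp",(600,460),.09),("bottle",(735,470),.1),("pen",None,0)):
    if p: print(n,f([p],z)[0],(f([p],z)[0]-T)@M)
print("pen",[unproj(c,u,v,.009) for u,v in((396,334),(445,322))])
E
```

```text
unl -1.1674089414756563 -66.88760531239004 [ 0.6459028  -0.33037083] [0.005477   0.00174427 0.00471635 0.00145093]
case -78.49697538129728 [ 0.49073804 -0.05617234] [0.00347328 0.00315047 0.00297452 0.00427967]
case in unl [-0.31309816 -0.0350779 ] -11.609370068907245
rails in unl [[-0.15034926  0.09173791]
 [-0.14230097 -0.0924653 ]]
lines in unl [[ 0.04019145  0.02110335]
 [ 0.04207174 -0.01883802]]
stamp [ 0.46982249 -0.3255956 ] [-0.07350983 -0.16007305]
bottle [ 0.4627864  -0.41131637] [ 0.00256879 -0.2001929 ]
pen [array([ 0.30707966, -0.15503235,  0.009     ]), array([ 0.33838085, -0.28461965,  0.009     ])]
```

```bash
cat >> h.py <<'E'
def cloud(c):
    K=c["camera_matrix"];E=c["extrinsics"];Z=c["range_z"];v,u=np.mgrid[:480,:640]
    P=np.stack([(u-K[0,2])/K[0,0]*Z,-(v-K[1,2])/K[1,1]*Z,-Z],-1);return (P-E[:3,3])@E[:3,:3]
def rows(targets,o):
    r=R.from_quat(o["tool_rot"])
    for p,yaw in targets:
        x=r.as_matrix()[:,1];cur=np.arctan2(x[1],x[0])
        d=r.inv().apply(np.array(p)-o["position"])/.04
        q=R.from_euler('z',yaw)*R.from_matrix([[0,1,0],[1,0,0],[0,0,-1]]) # tool x->(0,1),y->(1,0)
        q=R.from_matrix(np.array([[np.sin(yaw),np.cos(yaw),0],[-np.cos(yaw),np.sin(yaw),0],[0,0,-1.]]))
        print(d.round(2),(r.inv()*q).as_rotvec().round(3))
E
python3 - <<'E'
from h import *; import cv2
from rig import get_obs
c=dict(np.load("top0.npz"));W=cloud(c);z=W[...,2]
def rect(lo,hi,box):
    m=(z>lo)&(z<hi)&(W[...,0]>box[0])&(W[...,0]<box[1])&(W[...,1]>box[2])&(W[...,1]<box[3])
    n,l,s,_=cv2.connectedComponentsWithStats(m.astype('uint8'));k=1+s[1:,4].argmax();P=W[l==k][:,:2]
    print(len(P),np.median(z[l==k]),cv2.minAreaRect((P*1000).astype('float32')),P.mean(0))
print("table z",np.median(z[300:320,300:380]))
rect(.05,.08,(.45,.8,-.5,-.15));rect(.008,.025,(.38,.6,-.2,.08))
u=np.radians(-66.3);T=np.array([.646,-.330]);U=np.array([np.cos(u),np.sin(u)]);L=np.array([-U[1],U[0]])
s=T-.31*U-.15*L;print(s)
rows([((.42,.30,.38),u+np.pi),((*s,.30),u+np.pi)],get_obs())
E
```

```text
table z -0.0007355451989361733
3601 0.06166400907957609 ((653.598876953125, -346.33721923828125), (175.98052978515625, 142.22848510742188), 24.431320190429688) [ 0.65240253 -0.34558118]
3507 0.014197091983529322 ((490.571533203125, -57.01493835449219), (136.01278686523438, 191.48655700683594), 11.714900016784668) [ 0.4903992  -0.05579424]
[ 0.3840468  -0.10643676]Traceback (most recent call last):
  File "<stdin>", line 12, in <module>
  File "h.py", line 19, in rows
    q=R.from_matrix(np.array([[np.sin(yaw),np.cos(yaw),0],[-np.cos(yaw),np.sin(yaw),0],[0,0,-1.]]))
  File "scipy/spatial/transform/_rotation.pyx", line 1143, in scipy.spatial.transform._rotation.Rotation.from_matrix
ValueError: Non-positive determinant (left-handed or null coordinate frame) in rotation matrix 0: [[ 0.91566259 -0.40194778  0.        ]
 [ 0.40194778  0.91566259  0.        ]
 [ 0.          0.         -1.        ]].
```

```bash
sed -i '/Rotation.from_matrix(\[\[0,1/d; /from_euler/d; s/\[\[np.sin(yaw),np.cos(yaw),0\],\[-np.cos(yaw)/[[-np.sin(yaw),np.cos(yaw),0],[np.cos(yaw)/' h.py
cat >> h.py <<'E'
yaw=np.radians(-65.6);T=np.array([.6468,-.3323]);U=np.array([np.cos(yaw),np.sin(yaw)]);L=np.array([-U[1],U[0]])
def w(x,y,z): return (*(T+x*U+y*L),z)
def slot(p): d=np.array(p)[:2]-T;return d@U,d@L
E
python3 - <<'E'
from h import *
from rig import get_obs
print(w(-.31,-.15,0),slot((.4905,-.0566)),slot((.149,.607)))
rows([((.40,.30,.38),yaw+np.pi),(w(-.31,-.15,.30),yaw+np.pi)],get_obs())
E
```

```text
(np.float64(0.38213507763346555), np.float64(-0.11195372962376643), 0) (np.float64(-0.31564370766583894), np.float64(-0.028446964881379308)) (np.float64(-1.0610485477618992), np.float64(-0.06530933541512268))
[-7.93 -5.95  0.61] [-0.002 -0.001 -0.667]
[ -9.95 -16.05   2.62] [-0.002 -0.001 -0.667]
```

Emit:
move_arm(
  commands=[
    [[-7.93, -5.95, 0.61, 0, 0, -0.667], [-7.93, -5.95, 0.61, 0, 0, -0.667], [-7.93, -5.95, 0.61, 0, 0, -0.667], [-7.93, -5.95, 0.61, 0, 0, -0.667], [-7.93, -5.95, 0.61, 0, 0, -0.667], [-7.93, -5.95, 0.61, 0, 0, -0.667], [-9.95, -16.05, 2.62, 0, 0, -0.667], [-9.95, -16.05, 2.62, 0, 0, -0.667], [-9.95, -16.05, 2.62, 0, 0, -0.667], [-9.95, -16.05, 2.62, 0, 0, -0.667], [-9.95, -16.05, 2.62, 0, 0, -0.667], [-9.95, -16.05, 2.62, 0, 0, -0.667]],
  ],
  claw=-1,
)

```text
time: 1.6
position: [0.3818, -0.0447, 0.3126]
tool_rot: [-0.212, 0.977, -0.0, 0.0]
ft_force: [1.1, -0.1, -0.0]
grip_width: 0.0872
grip_force: 0.0
```

Emit:
move_arm(
  commands=[
    [[0, 0, 0, 0, 0, 0]],
  ],
)

```text
time: 1.72
position: [0.3827, -0.0473, 0.3123]
tool_rot: [-0.207, 0.978, -0.0, 0.0]
ft_force: [-0.1, 0.6, 0.6]
grip_width: 0.0871
grip_force: 0.0
```

```bash
python3 - <<'E'
from h import *; import cv2
from rig import *
o=get_obs();print(o["time"],o["position"],slot(o["position"]),o["ft_force"],o["q"])
rows([(w(-.31,-.15,.30),yaw+np.pi),(w(-.31,-.15,.187),yaw+np.pi)],o)
c=camera("wrist");cv2.imwrite("pics/w1.png",c["pixels"]);np.savez("w1.npz",**c)
E
```

```text
1.725 [ 0.3827316  -0.04729305  0.31232592] (np.float64(-0.3686389996110023), np.float64(-0.12274514096036858)) [-0.05850594  0.6207419   0.59472335] [-4.14786946e-01  3.93197673e-01  2.10434489e+00 -5.92394626e-04
  6.43260087e-01 -2.40166001e+00]
[ 0.67 -1.47  0.31] [-0.001  0.    -0.009]
[ 0.67 -1.47  3.13] [-0.001  0.    -0.009]
```

View pics/w1.png

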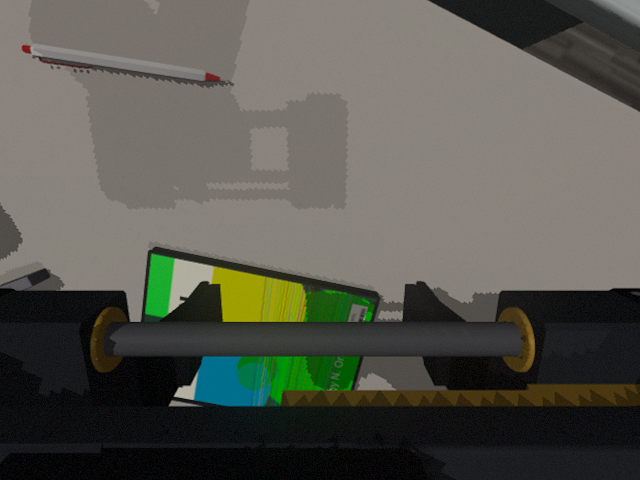

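The wrist view shows the case at (150–380, 250–400). Its right side is clear at the top of the picture, and the pen is well away at (25–220, 50–80). I'll move beside the case and go down.

Emit:
move_arm(
  commands=[
    [[0.67, -1.47, 0.3, 0, 0, 0], [0.67, -1.47, 0.3, 0, 0, 0], [0.67, -1.47, 1.5, 0, 0, 0], [0.67, -1.47, 2.4, 0, 0, 0], [0.67, -1.47, 2.9, 0, 0, 0], [0.67, -1.47, 3.1, 0, 0, 0], [0.67, -1.47, 3.1, 0, 0, 0]],
  ],
)

```text
time: 2.65
position: [0.3819, -0.1061, 0.189]
tool_rot: [-0.213, 0.977, 0.0, -0.0]
ft_force: [-0.7, -0.4, 0.6]
grip_width: 0.0871
grip_force: 0.0
```

```bash
python3 - <<'E'
from h import *; import cv2
from rig import *
o=get_obs();print(o["time"],o["position"],slot(o["position"]),o["ft_force"],o["q"])
rows([(w(-.31,-.12,.187),yaw+np.pi),(w(-.31,-.08,.187),yaw+np.pi)],o)
E
```

```text
2.65 [ 0.38191945 -0.10611678  0.18896411] (np.float64(-0.3154046934533089), np.float64(-0.147785092917584)) [-0.67680685 -0.41867511  0.59468342] [-5.54856177e-01  7.09787340e-01  2.15452805e+00  1.91182260e-04
  2.78394303e-01 -2.55416438e+00]
[-0.69 -0.14  0.05] [ 0.001 -0.001  0.002]
[-1.69 -0.14  0.05] [ 0.001 -0.001  0.002]
```

Emit:
move_arm(
  commands=[
    [[-0.3, -0.1, 0.05, 0, 0, 0], [-0.5, -0.14, 0.05, 0, 0, 0], [-0.6, -0.14, 0.05, 0, 0, 0], [-0.7, -0.14, 0.05, 0, 0, 0], [-0.8, -0.14, 0.05, 0, 0, 0], [-0.9, -0.14, 0.05, 0, 0, 0], [-1.0, -0.14, 0.05, 0, 0, 0], [-1.1, -0.14, 0.05, 0, 0, 0], [-1.2, -0.14, 0.05, 0, 0, 0], [-1.3, -0.14, 0.05, 0, 0, 0], [-1.4, -0.14, 0.05, 0, 0, 0], [-1.5, -0.14, 0.05, 0, 0, 0]],
  ],
)

```text
time: 4.15
position: [0.439, -0.0876, 0.1869]
tool_rot: [-0.212, 0.977, 0.0, -0.0]
ft_force: [-0.2, -0.9, 0.3]
grip_width: 0.0873
grip_force: 0.2
```

```bash
python3 - <<'E'
from h import *; import cv2
from rig import *
o=get_obs();print(o["time"],o["position"],slot(o["position"]),o["ft_force"],o["q"])
c=camera("top");p=c["pixels"];np.savez("t1.npz",**c)
cv2.imwrite("pics/t1.png",cv2.resize(p[150:300,310:520],None,fx=3.8,fy=3.8,interpolation=cv2.INTER_CUBIC))
E
```

```text
4.15 [ 0.43904246 -0.08756718  0.18690375] (np.float64(-0.3086997367574281), np.float64(-0.08810118274602642)) [-0.1662995  -0.86850255  0.26181261] [-4.47415371e-01  7.21638299e-01  2.02530414e+00 -3.98262864e-05
  3.94682465e-01 -2.44439884e+00]
```

View pics/t1.png

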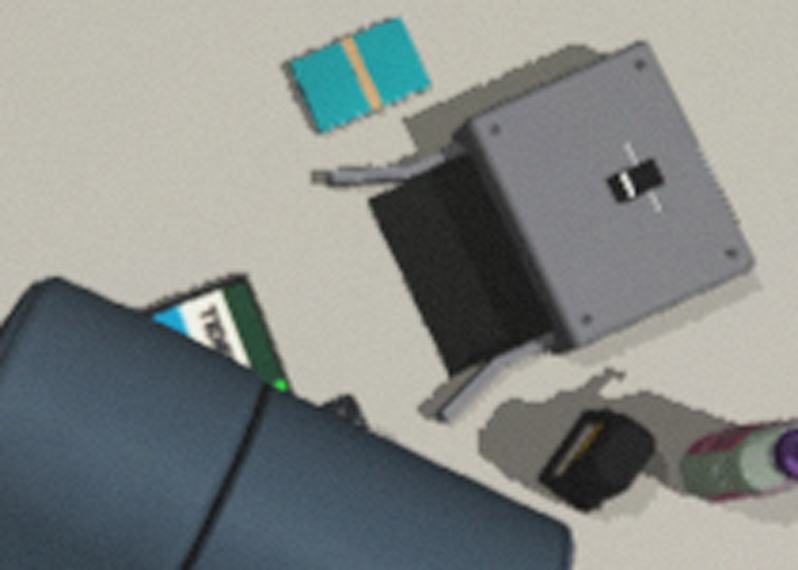

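The case now looks square to the slot. Its front-left top corner is at about (246,276) and its leading edge runs to (284,362).

```bash
python3 - <<'E'
from h import *; import cv2
c=dict(np.load("t1.npz"));f=lambda x,y:slot(unproj(c,(x+.5)/3.8-.5+310,(y+.5)/3.8-.5+150,.015))
print(f(246,276),f(284,362),f(150,312))
W=cloud(c);z=W[...,2];m=(z>.008)&(z<.022)&(W[...,0]>.4)&(W[...,0]<.65)&(W[...,1]<.1)&(W[...,1]>-.2)
n,l,s,_=cv2.connectedComponentsWithStats(m.astype('uint8'));
for k in range(1,n):
    if s[k,4]>150:
        P=W[l==k][:,:2];S=np.array([slot(p) for p in P]);print(s[k,4],S.min(0),S.max(0))
        for lo in np.arange(S[:,0].max()-.08,S[:,0].max(),.02):
            q=S[(S[:,0]>=lo)&(S[:,0]<lo+.02)];print("left edge",lo,q[:,1].max())
        for lo in np.arange(S[:,1].max()-.06,S[:,1].max(),.02):
            q=S[(S[:,1]>=lo)&(S[:,1]<lo+.02)];print("front",lo,q[:,0].max())
E
```

```text
(np.float64(-0.229247445221813), np.float64(0.055595805868461905)) (np.float64(-0.23067867141867834), np.float64(-0.010459624074055906)) (np.float64(-0.30138893985388965), np.float64(0.060342400595308966))
484 [-0.3069251  -0.03181374] [-0.22841854  0.06191558]
left edge -0.3084185371685597 0.06191558276931238
left edge -0.2884185371685597 0.06070747736055806
left edge -0.2684185371685597 0.0588298841436004
left edge -0.24841853716855966 0.05741768586443223
front 0.0019155827693123836 -0.23082606965145364
front 0.021915582769312384 -0.22860487280383232
front 0.041915582769312384 -0.22841853716855973
```

Emit:
move_arm(
  commands=[
    [[-0.08, 0, 0, 0, 0, 0], [-0.16, 0, 0, 0, 0, 0], [-0.24, 0, 0, 0, 0, 0], [-0.24, 0, 0, 0, 0, 0]],
  ],
)

```text
time: 4.7
position: [0.4478, -0.0837, 0.1869]
tool_rot: [-0.212, 0.977, -0.0, 0.0]
ft_force: [0.5, -1.0, -0.0]
grip_width: 0.0866
grip_force: 0.0
```

```bash
cat >> h.py <<'E'
def edges(c):
    import cv2
    W=cloud(c);z=W[...,2];m=(z>.008)&(z<.022)&(W[...,0]>.35)&(W[...,0]<.7)&(W[...,1]<.15)&(W[...,1]>-.3)
    n,l,s,_=cv2.connectedComponentsWithStats(m.astype('uint8'))
    for k in range(1,n):
        if s[k,4]<150: continue
        S=np.array([slot(p) for p in W[l==k][:,:2]]);mx=S.max(0);print(s[k,4],S.min(0).round(4),mx.round(4))
        for a,b,nm in((0,1,"left y"),(1,0,"front x")):
            B=[(lo+.003,S[(S[:,a]>=lo)&(S[:,a]<lo+.006)][:,b].max()) for lo in np.arange(mx[a]-.06,mx[a]-.012,.006)]
            B=np.array(B);p=np.polyfit(*B.T,1);print(nm,B[:,1].round(4),"deg",np.degrees(np.arctan(p[0])).round(2))
E
python3 - <<'E'
from h import *; import cv2
from rig import *
o=get_obs();print(o["time"],o["position"],slot(o["position"]),o["ft_force"])
c=camera("top");edges(c)
E
```

```text
4.7 [ 0.44783065 -0.0836662   0.18689924] (np.float64(-0.3086218594704739), np.float64(-0.07848641351390169)) [ 0.48579413 -1.01876156 -0.0266934 ]
619 [-0.319  -0.0342] [-0.2342  0.0693]
left y [0.0689 0.0693 0.068  0.0677 0.0678 0.0689 0.0678 0.0683] deg -1.02
front x [-0.2361 -0.2363 -0.2342 -0.2343 -0.2357 -0.2353 -0.235  -0.2342] deg 1.65
```

```bash
python3 - <<'E'
from h import *
from rig import *
o=get_obs()
rows([(w(-.309,-.11,.187),yaw+np.pi),(w(-.309,-.11,.25),yaw+np.pi),(w(-.465,0,.25),yaw+np.pi/2),(w(-.465,0,.187),yaw+np.pi/2)],o);print(w(-.465,0,0))
E
```

```text
[ 0.78  0.01 -0.  ] [-0.     0.     0.001]
[ 0.78  0.01 -1.58] [-0.     0.     0.001]
[-1.97  3.91 -1.58] [-0.     0.     1.571]
[-1.97  3.91 -0.  ] [-0.     0.     1.571]
(np.float64(0.454706440131588), np.float64(0.09116790227487237), 0)
```

Emit:
move_arm(
  commands=[
    [[0.4, 0, 0, 0, 0, 0], [0.78, 0, -0.4, 0, 0, 0], [0.78, 0, -1.58, 0, 0, 0], [-1.97, 3.91, -1.58, 0, 0, 1.571], [-1.97, 3.91, -1.58, 0, 0, 1.571], [-1.97, 3.91, -1.58, 0, 0, 1.571], [-1.97, 3.91, -1.58, 0, 0, 1.571], [-1.97, 3.91, -1.58, 0, 0, 1.571], [-1.97, 3.91, -1.58, 0, 0, 1.571], [-1.97, 3.91, -1.58, 0, 0, 1.571], [-1.97, 3.91, -1.58, 0, 0, 1.571], [-1.97, 3.91, -1.58, 0, 0, 1.571]],
  ],
)

```text
time: 6.25
position: [0.4535, 0.0906, 0.2499]
tool_rot: [0.544, 0.839, -0.0, -0.001]
ft_force: [0.4, 0.1, -0.7]
grip_width: 0.0872
grip_force: 0.0
```

Emit:
move_arm(
  commands=[
    [[0, 0, 0, 0, 0, 0], [0, 0, 0, 0, 0, 0]],
  ],
)

```text
time: 6.5
position: [0.4542, 0.0909, 0.25]
tool_rot: [0.541, 0.841, -0.0, -0.0]
ft_force: [0.3, 0.8, 0.1]
grip_width: 0.0867
grip_force: 0.0
```

```bash
python3 - <<'E'
from h import *; import cv2
from rig import *
o=get_obs();print(o["time"],o["position"],slot(o["position"]),o["ft_force"],o["q"])
rows([(w(-.465,0,.25),yaw+np.pi/2),(w(-.465,0,.187),yaw+np.pi/2)],o)
c=camera("top");edges(c);p=c["pixels"]
cv2.imwrite("pics/t2.png",cv2.resize(p[150:300,310:520],None,fx=3.8,fy=3.8,interpolation=cv2.INTER_CUBIC))
E
```

```text
6.5 [0.45415658 0.09088533 0.25001045] (np.float64(-0.4649698163749205), np.float64(-0.0006174803623129426)) [0.29635594 0.77274831 0.05720738] [-4.44871958e-02  5.90841582e-01  1.96307416e+00 -1.03790902e-04
  5.88475036e-01 -4.72409921e-01]
[0.   0.02 0.  ] [-0.001 -0.     0.002]
[0.   0.02 1.58] [-0.001 -0.     0.002]
3045 [-0.4238 -0.0664] [-0.234   0.0739]
left y [0.069  0.0689 0.0677 0.0686 0.0687 0.0679 0.0681 0.0677] deg -1.39
front x [-0.2361 -0.2344 -0.2347 -0.2353 -0.2351 -0.2352 -0.2353 -0.234 ] deg 0.99
```

View pics/t2.png

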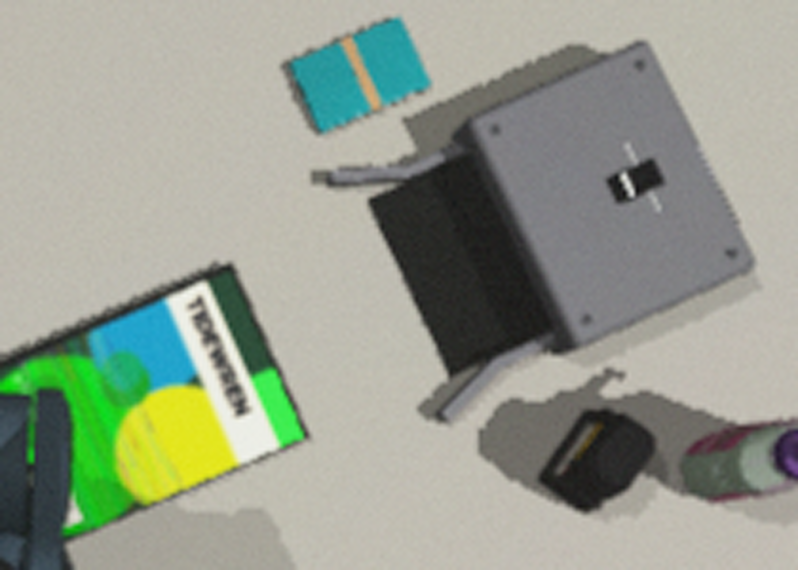

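The case is square and centred at about y +0.001, still outside the mouth. I'll go down behind it and start pushing.

Emit:
move_arm(
  commands=[
    [[0, 0.02, 0.7, 0, 0, 0], [0, 0.02, 1.3, 0, 0, 0], [0, 0.02, 1.58, 0, 0, 0], [-0.3, 0.02, 1.58, 0, 0, 0], [-0.5, 0.02, 1.58, 0, 0, 0], [-0.65, 0.02, 1.58, 0, 0, 0], [-0.8, 0.02, 1.58, 0, 0, 0], [-1.0, 0.02, 1.58, 0, 0, 0], [-1.2, 0.02, 1.58, 0, 0, 0], [-1.4, 0.02, 1.58, 0, 0, 0], [-1.6, 0.02, 1.58, 0, 0, 0], [-1.8, 0.02, 1.58, 0, 0, 0]],
  ],
)

```text
time: 8.05
position: [0.4854, 0.0255, 0.1869]
tool_rot: [0.542, 0.841, -0.0, -0.0]
ft_force: [-0.4, 0.7, -0.1]
grip_width: 0.0872
grip_force: 0.4
```

Emit:
move_arm(
  commands=[
    [[-0.2, 0, 0, 0, 0, 0], [-0.4, 0, 0, 0, 0, 0], [-0.6, 0, 0, 0, 0, 0], [-0.8, 0, 0, 0, 0, 0], [-1.0, 0, 0, 0, 0, 0], [-1.2, 0, 0, 0, 0, 0], [-1.4, 0, 0, 0, 0, 0], [-1.6, 0, 0, 0, 0, 0], [-1.8, 0, 0, 0, 0, 0], [-1.9, 0, 0, 0, 0, 0], [-1.9, 0, 0, 0, 0, 0]],
  ],
)

```text
time: 9.43
position: [0.5168, -0.0435, 0.1869]
tool_rot: [0.542, 0.84, 0.0, 0.0]
ft_force: [-0.0, 0.4, -0.1]
grip_width: 0.0872
grip_force: 0.0
```

```bash
python3 - <<'E'
from h import *; import cv2
from rig import *
o=get_obs();print(o["time"],o["position"],slot(o["position"]),o["ft_force"],o["moment"])
rows([(w(-.2,0,.187),yaw+np.pi/2)],o)
c=camera("top");edges(c);p=c["pixels"]
cv2.imwrite("pics/t3.png",cv2.resize(p[150:300,310:520],None,fx=3.8,fy=3.8,interpolation=cv2.INTER_CUBIC))
E
```

```text
9.425 [ 0.51676776 -0.04354172  0.18692936] (np.float64(-0.3166843452603156), np.float64(0.0008690865138044327)) [-0.00636215  0.40843561 -0.1289304 ] [-0.0735177   0.03740554 -0.05222919]
[-2.92 -0.02 -0.  ] [ 0.  0. -0.]
1969 [-0.2676 -0.0654] [-0.1139  0.0744]
left y [0.0713 0.0699 0.0691 0.0706 0.0707 0.0709 0.071  0.0706 0.0744] deg 3.03
front x [-0.1149 -0.1158 -0.1149 -0.1169 -0.1156 -0.1148 -0.1139 -0.115 ] deg 1.17
```

View pics/t3.png

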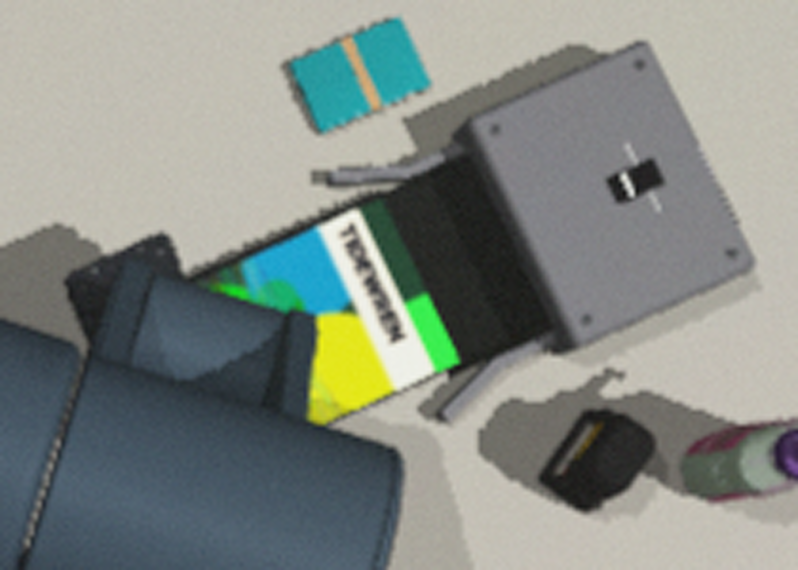

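The leading edge is between the flares at (385,200)–(460,360) and looks square. I'll carry on slowly.

Emit:
move_arm(
  commands=[
    [[-0.12, 0, 0, 0, 0, 0], [-0.24, 0, 0, 0, 0, 0], [-0.36, 0, 0, 0, 0, 0], [-0.48, 0, 0, 0, 0, 0], [-0.6, 0, 0, 0, 0, 0], [-0.72, 0, 0, 0, 0, 0], [-0.84, 0, 0, 0, 0, 0], [-0.96, 0, 0, 0, 0, 0], [-1.08, 0, 0, 0, 0, 0], [-1.2, 0, 0, 0, 0, 0]],
  ],
)

```text
time: 10.72
position: [0.5365, -0.0872, 0.1869]
tool_rot: [0.542, 0.841, -0.0, -0.0]
ft_force: [-0.7, -0.0, -0.2]
grip_width: 0.0871
grip_force: 0.4
```

Emit:
move_arm(
  commands=[
    [[-0.12, 0, 0, 0, 0, 0], [-0.24, 0, 0, 0, 0, 0], [-0.36, 0, 0, 0, 0, 0], [-0.48, 0, 0, 0, 0, 0], [-0.6, 0, 0, 0, 0, 0], [-0.72, 0, 0, 0, 0, 0], [-0.84, 0, 0, 0, 0, 0], [-0.96, 0, 0, 0, 0, 0], [-1.08, 0, 0, 0, 0, 0], [-1.2, 0, 0, 0, 0, 0]],
  ],
)

```text
time: 11.98
position: [0.5563, -0.1309, 0.1869]
tool_rot: [0.542, 0.841, -0.0, -0.0]
ft_force: [-1.8, 0.7, 0.7]
grip_width: 0.0869
grip_force: 0.5
```

```bash
python3 - <<'E'
from h import *; import cv2
from rig import *
o=get_obs();print(o["time"],o["position"],slot(o["position"]),"f along/lat",o["ft_force"][:2]@U,o["ft_force"][:2]@L,o["moment"])
c=camera("top");p=c["pixels"]
cv2.imwrite("pics/t4.png",cv2.resize(p[150:300,310:520],None,fx=3.8,fy=3.8,interpolation=cv2.INTER_CUBIC))
E
```

```text
11.975 [ 0.55630558 -0.13087896  0.18689076] (np.float64(-0.22081449256475222), np.float64(0.0007961341975521006)) f along/lat -1.3975965102796046 -1.3356206614880506 [ 0.0434965   0.17065471 -0.09153007]
```

View pics/t4.png

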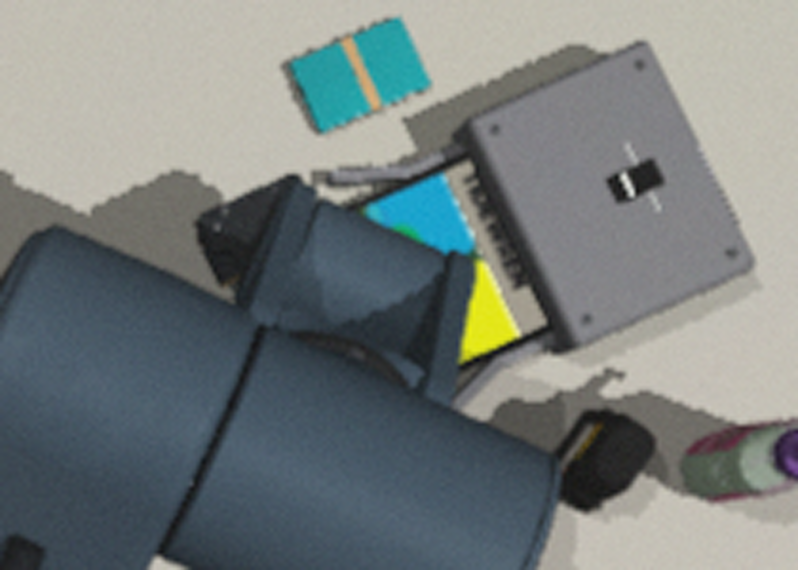

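The case is mostly in. The pointer at (628,184) has not reached the lines yet, and the forearm passes well above the stamp. I'll make the last few millimetres slowly while watching the force.

Emit:
move_arm(
  commands=[
    [[-0.05, 0, 0, 0, 0, 0], [-0.1, 0, 0, 0, 0, 0], [-0.15, 0, 0, 0, 0, 0], [-0.2, 0, 0, 0, 0, 0], [-0.25, 0, 0, 0, 0, 0], [-0.3, 0, 0, 0, 0, 0], [-0.34, 0, 0, 0, 0, 0], [-0.38, 0, 0, 0, 0, 0], [-0.38, 0, 0, 0, 0, 0]],
  ],
)

```text
time: 13.15
position: [0.5623, -0.1443, 0.1868]
tool_rot: [0.542, 0.841, -0.0, -0.001]
ft_force: [-2.8, 3.3, 1.7]
grip_width: 0.0872
grip_force: 1.9
```

Emit:
move_arm(
  commands=[
    [[-0.03, 0, 0, 0, 0, 0], [-0.06, 0, 0, 0, 0, 0], [-0.06, 0, 0, 0, 0, 0]],
  ],
)

```text
time: 13.52
position: [0.5634, -0.1466, 0.1868]
tool_rot: [0.542, 0.841, -0.0, -0.0]
ft_force: [-2.6, 3.6, 2.1]
grip_width: 0.087
grip_force: 2.1
```

```bash
python3 - <<'E'
from h import *
from rig import *
o=get_obs();print(o["time"],o["position"],slot(o["position"]),"f along/lat",o["ft_force"][:2]@U,o["ft_force"][:2]@L,o["ft_force"],o["moment"])
E
```

```text
13.525 [ 0.56336226 -0.14664565  0.18682352] (np.float64(-0.2035408827279028), np.float64(0.0007092495415226042)) f along/lat -4.328444122723782 -0.8685488485283286 [-2.57907269  3.58304196  2.08569639] [ 0.44376301  0.49149741 -0.14933103]
```

Emit:
move_arm(
  commands=[
    [[-0.03, 0, 0, 0, 0, 0], [-0.06, 0, 0, 0, 0, 0], [-0.06, 0, 0, 0, 0, 0]],
  ],
)

```text
time: 13.9
position: [0.5644, -0.1489, 0.1868]
tool_rot: [0.542, 0.841, -0.0, -0.0]
ft_force: [-2.5, 2.6, 2.4]
grip_width: 0.0869
grip_force: 2.2
```

Emit:
move_arm(
  commands=[
    [[-0.03, 0, 0, 0, 0, 0], [-0.05, 0, 0, 0, 0, 0], [-0.05, 0, 0, 0, 0, 0]],
  ],
)

```text
time: 14.28
position: [0.5651, -0.1505, 0.1868]
tool_rot: [0.542, 0.841, 0.0, -0.0]
ft_force: [-3.3, 3.4, 1.6]
grip_width: 0.0871
grip_force: 2.5
```

```bash
python3 - <<'E'
from h import *; import cv2
from rig import *
o=get_obs();print(o["time"],slot(o["position"]),o["position"],"f along/lat",o["ft_force"][:2]@U,o["ft_force"][:2]@L,o["ft_force"],o["moment"])
p=camera("top")["pixels"]
a=cv2.resize(p[155:245,415:515],None,fx=6,fy=6,interpolation=cv2.INTER_CUBIC)
cv2.imwrite("pics/t5.png",a)
E
```

```text
14.275 (np.float64(-0.19925502991391275), np.float64(0.0007131604400932691)) [ 0.56513633 -0.15054709  0.18679419] f along/lat -4.488449136811094 -1.612746234890702 [-3.32289987  3.42132468  1.61878373] [ 0.57383758  0.55382818 -0.18487222]
```

View pics/t5.png

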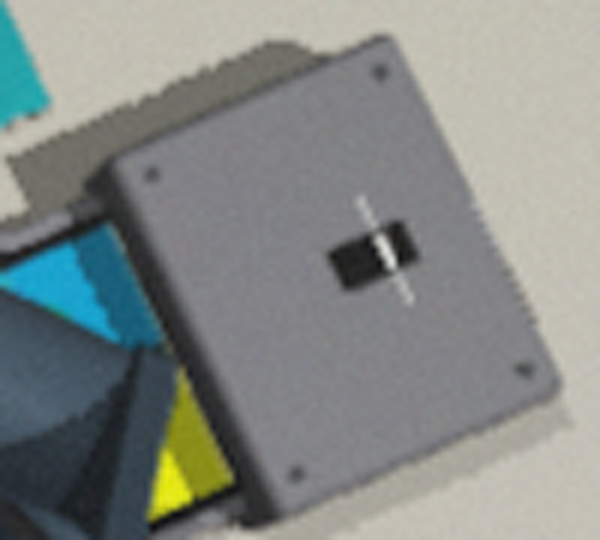

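The pointer at (383,250) is now almost in line with the white lines at (362,205) and (406,300). I'll press on in small steps until the force jumps.

Emit:
move_arm(
  commands=[
    [[-0.025, 0, 0, 0, 0, 0], [-0.025, 0, 0, 0, 0, 0]],
  ],
)

```text
time: 14.58
position: [0.5654, -0.151, 0.1868]
tool_rot: [0.542, 0.841, 0.0, -0.001]
ft_force: [-2.5, 5.1, 3.1]
grip_width: 0.0869
grip_force: 3.2
```

Emit:
move_arm(
  commands=[
    [[-0.025, 0, 0, 0, 0, 0], [-0.025, 0, 0, 0, 0, 0]],
  ],
)

```text
time: 14.82
position: [0.5655, -0.1513, 0.1868]
tool_rot: [0.542, 0.84, 0.0, -0.002]
ft_force: [-3.3, 7.5, 3.6]
grip_width: 0.087
grip_force: 4.2
```

Emit:
move_arm(
  commands=[
    [[-0.025, 0, 0, 0, 0, 0], [-0.04, 0, 0, 0, 0, 0], [-0.04, 0, 0, 0, 0, 0], [-0.04, 0, 0, 0, 0, 0]],
  ],
)

```text
time: 15.32
position: [0.5658, -0.1517, 0.1868]
tool_rot: [0.542, 0.84, 0.001, -0.003]
ft_force: [-3.1, 10.9, 4.5]
grip_width: 0.0869
grip_force: 5.7
```

```bash
python3 - <<'E'
from h import *; import cv2
from rig import *
o=get_obs();print(o["time"],slot(o["position"]),o["position"],"f along/lat",o["ft_force"][:2]@U,o["ft_force"][:2]@L,o["ft_force"],o["moment"])
c=camera("top");p=c["pixels"]
a=cv2.resize(p[160:260,375:510],None,fx=5.9,fy=5.9,interpolation=cv2.INTER_CUBIC)
cv2.imwrite("pics/t6.png",a)
E
```

```text
15.325 (np.float64(-0.1979269712910277), np.float64(0.0008186881766812926)) [ 0.56578106 -0.15171294  0.18681527] f along/lat -11.192134298979846 1.6568937249867866 [-3.11461422 10.87696397  4.51753688] [ 1.85029609  0.53250411 -0.10854532]
```

View pics/t6.png

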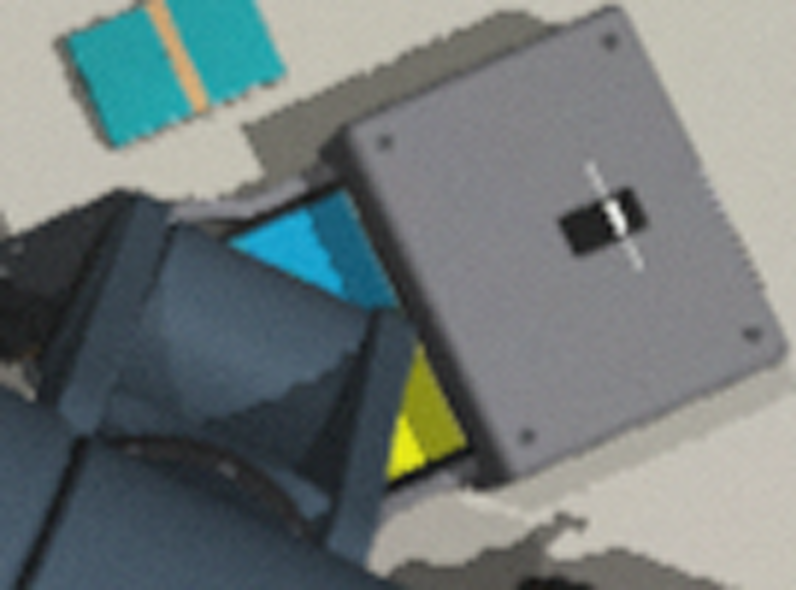

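The pointer is on the lines and the force has climbed to 11 N, well above the spring's 4.4 N. The case is hard against the stops, so I'm handing in.

```bash
python3 -c "
from rig import *
print(hand_in())"
```

```text
the job is handed in; nothing more can be done
None
```

The case is fully in the slot against the stops, with the pointer on the white lines and the open fingers still holding it there at about 11 N; the job was handed in at about 15 s, and no result came back.

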